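Draw out the ND filter and light it for inspection

TASK

Get the ND filter ready for inspection: with a fingertip hooked behind the upright orange lip of the black filter sleeve, draw the sleeve along its rail out of the white holder bracket as far as it goes, without pinching the lip between the fingers. Then switch the desk lamp on by pushing its red-tipped toggle over, away from the lamp's front edge and towards its stem, as far as it goes. Leave the sleeve fully out, and do not disturb, lift or tip any of the loose things on the cabinet top.

Things in the scene. Friction and masses are not known exactly. Their poses are not given: they have to be found in the camera images.
- holder: Fixed white filter holder bracket, 260 (x) x 110 mm. Origin: centre of its underside. x runs along the rail, into the holder; the sleeve comes out along -x, roughly towards the robot. Side rails 16 mm high at y = +-46 to 55 mm along the whole length. A bridge roof, top at 31 mm, covers x = 20 to 130 mm; in front of it the sleeve lies open from above.
- sleeve (a joint): How far the filter sleeve is drawn out, m: 0 fully in, 0.09 fully out at a rigid stop; starts between 0 and 0.03. Black sleeve 88 mm wide with dark square glass in an aluminium rim. It slides with about 2 N of friction plus some damping (15 N per m/s) and stays where it is left. It cannot be lifted out.
- lip_hook (a point): Centre of the inner (hooking) face of the upright orange lip across the sleeve's front end; moves with the sleeve, axes as holder. Lip 8 (x) x 70 (y) mm, from 12 mm (the sleeve's flat top) to 34 mm above the cabinet top; this point is at 23 mm. From it towards +x the sleeve is flat and bare for 45 mm to the bridge when fully in (more if partly out): a fingertip goes down there and pulls towards -x.
- toggle_base: Black switch housing 70 x 50 x 25 mm on the grey lamp's base, fixed. Origin: centre of its underside, 18 mm above the cabinet top; housing top at 43 mm. x points from the lamp's front edge to its stem, roughly away from the robot. The toggle pivots about the y axis 22 mm above this origin.
- toggle (a joint): Angle of the toggle, rad: 0 off (leaning 0.5 rad from upright towards toggle_base -x), 1.0 fully on at its stop (leaning 0.5 rad towards +x). Starts between 0 and 0.15. Needs about 1.5 N at the ball and stays where it is left.
- toggle_tip (a point): Centre of the red ball, 26 mm in diameter, at the end of the toggle, 55 mm from the pivot (about 88 mm above the cabinet top at either end of the swing, 95 mm when upright).
- lamp: Grey desk lamp, fixed; base 190 (x) x 115 x 18 mm. Origin: centre of its underside; axes as toggle_base, which sits at x = -45 mm. A steel stem 12 mm thick stands at x = 72 mm on a 40 mm foot and leans back to x = 125 mm at 225 mm height; a grey shade there spans x = 75 to 165 mm, 84 mm wide, 175 to 255 mm high.
- step_ring: Bystander: loose steel step-up ring, 66 mm outside diameter, 8 mm high, lying flat. Origin: centre of its underside.
- lens_cap: Bystander: loose black lens cap, 58 mm diameter, 8 mm high. Origin: centre of its underside.
- blower: Bystander: loose blue blower bulb standing upright, 66 mm diameter, 125 mm high with its nozzle. Origin: centre of its underside.
- cleaner: Bystander: loose bottle of lens cleaner, 44 mm diameter, 110 mm high. Origin: centre of its underside.

How it is judged:
On the way, in this order (a step that is already met when the one before it is completed fails the run):
1. the sleeve reaches its fully-out position with a finger pulling on the inner face of the lip (value of joint sleeve above 0.084 m and contact force between the fingers and sleeve_c1 above 0.3 N).
2. the lamp's toggle is pushed over to on (value of joint toggle above 0.85 rad), for 0.1 s.
At the end, for the whole second after the job is handed in: The sleeve is drawn out to within 6 mm of its stop (joint above 0.084 m) and the toggle is over to on (above 0.85 of 1.0 rad), both at rest (value of joint sleeve above 0.084 m and value of joint toggle above 0.85 rad and velocity of joint sleeve below 0.005 m/s and velocity of joint toggle below 0.05 rad/s); the robot touches nothing.
It fails at once if the lip is pinched: fingers press on its inner and outer face at once (over 2 N on each) (contact force between the fingers and sleeve_c1 above 2 N and contact force between the fingers and sleeve_c2 above 2 N).
It fails at once if a loose bystander is moved more than 20 mm, lifted or tipped (distance of any of step_ring, lens_cap, blower, cleaner from where it was at the start of the episode above 0.02 m or angle between any of step_ring, lens_cap, blower, cleaner's own z axis and vertical above 0.3 rad).
It also fails if it takes over 48 s, if anything falls off the work surface, if the arm or the gripper's body presses on something with over 40 N, if the wrist force passes 120 N, or if a joint passes its speed limit or range.

ROBOT

A 6-joint arm with a two-finger parallel gripper is mounted at the origin on the work surface. World frame = base frame: x ahead of the robot, y to its left, z up, the work surface at z = 0. Lengths are in m, angles in rad, forces in N, time in s.
With the tool pointing down it reaches from about 0.3 to 0.775 m from the base axis. Payload 14.6 kg.
Tool frame: the origin (TCP) lies between the finger pads; the fingertips stand 8 mm ahead of it and the grasp point (between the pads) lies 11 mm behind it; z points along the fingers, y is the line along which they close (so a half turn about z gives the same grasp; the last joint's range is limited). The gripper opens to 85 mm and grips with 20 to 120 N. Pads are 22 mm wide; open, the fingers measure 114 mm over their backs; the gripper's body (76 mm by 85 mm) begins 54 mm behind the grasp point. The pads swing forward as they close: fully open they stand 13 mm farther back than shut.
Start: joints at [1.268, 0.3, 1.521, -0, 1.321, -0.067], TCP at [0.128, 0.535, 0.2] pointing down, gripper open.
Joint ranges: [-3.03, 3.03], [-0.79, 2.21], [0.23, 2.52], [-1.04, 4.18], [0, 3.07], [-2.55, 2.55]. Speed limits (rad/s): [2.22, 2.22, 2.57, 3.14, 3.14, 3.14].

INTERFACE

Orientations are given as a unit quaternion [w, x, y, z].
In Python, from cell import manip, get_image gives the robot as it stands.
- The arm moves only by the tool arm_command, never from a script. Its argument "commands" is a list of rows, each an object of numbers: "dx", "dy", "dz": the shift along the tool's x, y, z in mm; "twist": the turn about the tool's z in degrees. A call has 1 to 10 rows; each row is the pose to reach, as a shift and turn from the pose commanded when the call began, along the tool's axes at that moment; what a row does not reach only later rows make up. A row lasts 1/8 s, in which the tool goes at most 62.5 mm and 10.7 degrees, less where a joint would pass 70% of its speed; a pose out of reach is approached as far as the arm can. A call with a gripper value outside its range is refused whole. "grip" is the finger opening in mm, from 0 to 85.4, set as the call begins (left out, the last holds). The fingers move at their own pace and stop on an object; "force" is the grip in N (left out, the last holds). Time passes only in rows, so rows that repeat a pose let the fingers close. It gives the time, the measured TCP pose, the force, the opening and the grip force at its end, in the units of the state.
- manip.read_state(): the state, without advancing time (a new reading comes with each control period).
- get_image(name): name is "side" or "top"; returns a dict with "frame" (480x640x3 uint8, red, green, blue), "depth" (480x640 float32, m along the optical axis (not along the pixel's ray), 0 where there is no reading), "camera_matrix" (3x3 intrinsics, pixels), "R" (3x3) and "t" (3): a world point X has camera coordinates R X + t. Camera axes: x right, y down, z forward; pixel columns grow to the right and rows downward; lengths in m; the calibration is good to about 2 mm. A picture is of the moment at which its call begins.
- manip.close_job(): hands the job in; it is judged then, once.
The state is a dict: "t": time; "joint_pos": joint angles; "dq": joint speeds; "joint_torque": joint torques, N m; "position": TCP position; "eef_rot": TCP orientation; "contact_force": force on the tool from outside, world axes, zero at the start; "ft_torque": the same for the moment, N m; "width": finger opening in m; "finger_force": force on a finger pad.
Only numpy, scipy, OpenCV 4.12 (cv2) and the standard library are available. Lean on these libraries where they do the work, as an engineer would, in place of code of your own. Each camera call takes 0.05 s, during which the arm holds its last target. There are 200 camera calls.

## Working session

There is one attempt and no reset: what is moved stays moved. The work goes in short steps, Python scripts to look and compute and a tool call to move; the robot and the scene stay as the last step left them, time stands still between calls to the robot, and variables do not carry over. Pictures are saved under pics/ and viewed, at most 10 in all, crops included, and the job is handed in when it is done.

Besides the shell and the picture viewer there is one more tool, called after "Call:" in YAML: its name, and indented under it one key for each argument. arm_command: Moves the arm, as the interface text tells. Its arguments: {"type":"object","properties":{"commands":{"type":"array"},"grip":{"type":"number"},"force":{"type":"number"}},"required":["commands"]}

```bash
mkdir -p pics; python3 - <<'E'
from cell import manip,get_image
import cv2,numpy as np
for n in("top","side"):
    g=get_image(n); cv2.imwrite(f"pics/{n}0.png",g["frame"][:,:,::-1]); np.savez(f"pics/{n}0.npz",**g)
    print(n,(-g["R"].T@g["t"]).round(3),g["R"].round(2).tolist())
s=manip.read_state();print(s)
E
```

```text
top [ 0.391 -0.02   1.221] [[0.01, -1.0, -0.03], [-0.99, -0.01, -0.12], [0.12, 0.03, -0.99]]
side [-0.117 -1.261  0.857] [[0.89, -0.46, -0.01], [-0.23, -0.42, -0.88], [0.4, 0.78, -0.48]]
{'t': 0.1, 'joint_pos': array([ 1.26840079e+00,  3.00415342e-01,  1.52150929e+00, -1.19921080e-05,
        1.32068183e+00, -6.65752327e-02]), 'dq': array([-5.17015053e-04, -1.64161145e-03, -1.63752168e-03, -9.65473690e-05,
        3.82758075e-04,  2.28611902e-04]), 'joint_torque': array([ 3.00190768e-03, -5.44381499e+01, -3.62368262e+01,  1.86060959e-05,
        2.95655940e-03, -1.76758090e-05]), 'position': array([0.12842573, 0.53455705, 0.19998228]), 'eef_rot': array([-8.72765368e-05,  1.17635636e-01,  9.93056695e-01, -4.99367168e-04]), 'contact_force': array([ 0.24657552, -0.07950689, -0.33275746]), 'ft_torque': array([0.02362714, 0.02345991, 0.00307188]), 'finger_force': 0.0, 'width': 0.08532210157747126}
```

View pics/top0.png

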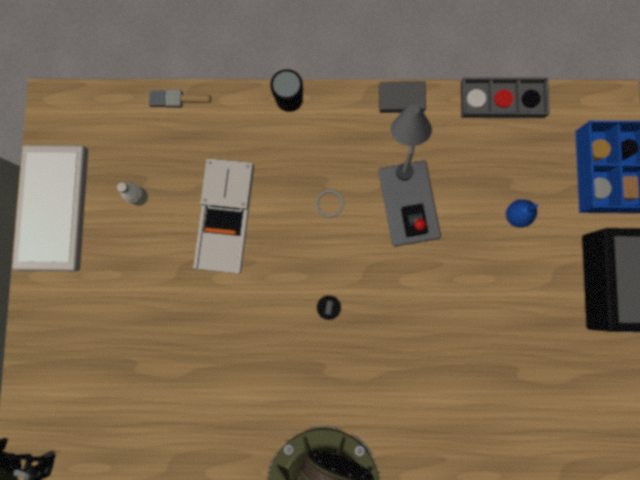

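View pics/side0.png

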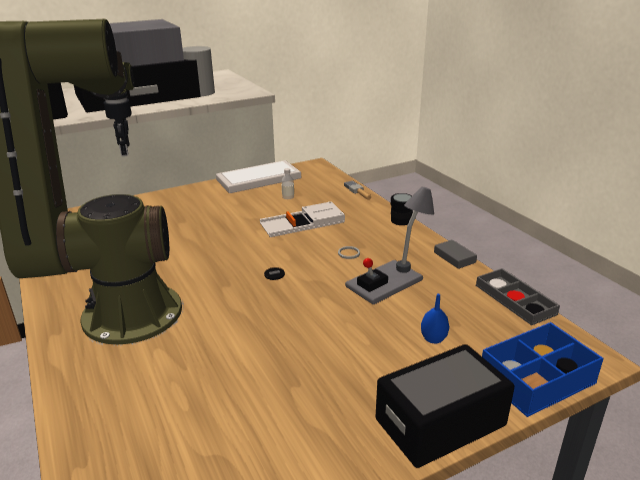

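Top view: holder around (223,215) with the orange lip at (220,231), lamp base (410,203) with red ball (420,225), ring (330,204), cap (329,307), blower (521,213), bottle (130,192). The side view shows the ball at (368,263) and the lip at (291,219). Now I'll measure these.

```bash
cat >h.py <<'E'
import numpy as np,cv2
def ray(g,uv,z):
    K,R,t=g["camera_matrix"],g["R"],g["t"]
    c=-R.T@t; d=R.T@np.linalg.inv(K)@np.array([uv[0],uv[1],1.]); return c+d*(z-c[2])/d[2]
def mask(g,lo,hi,box):
    m=cv2.inRange(cv2.cvtColor(g["frame"],cv2.COLOR_RGB2HSV),lo,hi); o=np.zeros_like(m)
    x0,y0,x1,y1=box; o[y0:y1,x0:x1]=m[y0:y1,x0:x1]; return o
def big(m):
    c,_=cv2.findContours(m,cv2.RETR_EXTERNAL,cv2.CHAIN_APPROX_NONE); return max(c,key=cv2.contourArea)
def tri(a,ua,b,ub):
    P=lambda g:g["camera_matrix"]@np.c_[g["R"],g["t"]]
    X=cv2.triangulatePoints(P(a),P(b),np.float64(ua).reshape(2,1),np.float64(ub).reshape(2,1)); return (X[:3]/X[3]).ravel()
def rect(g,c,z):  # contour -> world rectangle at height z
    p=np.array([ray(g,q[0],z)[:2] for q in c],np.float32); return cv2.minAreaRect(p)
E
python3 - <<'E'
from h import *
T=dict(np.load("pics/top0.npz"));S=dict(np.load("pics/side0.npz"))
o=[]
for g,bx in((T,(190,215,255,245)),(S,(270,200,320,240))):
    c=big(mask(g,(5,150,100),(16,255,255),bx)); r=cv2.minAreaRect(c);print("orange",r,cv2.contourArea(c),cv2.boundingRect(c)); o.append((c,r[0]))
print("lip tri",tri(T,o[0][1],S,o[1][1]).round(4)); 
b=rect(T,o[0][0],.034);print("lip rect @34",b,cv2.boxPoints(b).round(4).tolist())
rd=[]
for g,bx in((T,(400,200,440,245)),(S,(350,250,385,285))):
    m=mask(g,(0,150,60),(6,255,255),bx)|mask(g,(174,150,60),(180,255,255),bx)
    r=cv2.minEnclosingCircle(big(m));print("red",r);rd.append(r[0])
print("ball",tri(T,rd[0],S,rd[1]).round(4))
hm=mask(T,(0,0,110),(180,50,255),(185,150,262,282))
p=np.argwhere(hm)[:,::-1].reshape(-1,1,2); hull=cv2.convexHull(p.astype(np.int32))
print("hull",cv2.approxPolyDP(hull,4,True).reshape(-1,2).tolist()); 
ap=cv2.approxPolyDP(hull,4,True).reshape(-1,2)
for q in ap: print(q,ray(T,q,.016)[:2].round(4),ray(T,q,.031)[:2].round(4))
lm=mask(T,(0,0,40),(180,70,125),(372,155,445,250))
r=rect(T,big(lm),.018);print("lamp",r,cv2.boxPoints(r).round(4).tolist())
for n,q,z in(("ring",(330,204),.008),("cap",(329,307),.008),("blower",(521,213),.04),("bottle",(133,195),.05)):print(n,ray(T,q,z)[:2].round(3))
E
```

```text
orange ((219.48779296875, 230.60975646972656), (29.37479019165039, 3.9755353927612305), 6.34019136428833) 86.0 (205, 228, 30, 6)
orange ((290.56097412109375, 217.95118713378906), (16.554418563842773, 5.309908390045166), 51.34019470214844) 62.0 (286, 211, 10, 15)
lip tri [0.5673 0.2472 0.0223]
lip rect @34 ((0.5648611783981323, 0.24495016038417816), (0.06843846291303635, 0.009241755120456219), 84.15461730957031) [[0.5568000078201294, 0.21140000224113464], [0.5659999847412109, 0.21040000021457672], [0.5728999972343445, 0.2784999907016754], [0.5637000203132629, 0.27950000762939453]]
red ((419.78570556640625, 223.92857360839844), 6.328682899475098)
red ((367.5769348144531, 262.5769348144531), 4.841045379638672)
ball [ 0.5761 -0.2062  0.0904]
hull [[251, 163], [239, 272], [194, 267], [207, 159]]
[251 163] [0.7305 0.1796] [0.7262 0.1771]
[239 272] [0.471  0.1999] [0.47   0.1972]
[194 267] [0.4815 0.3053] [0.4804 0.3013]
[207 159] [0.7397 0.2851] [0.7353 0.2813]
lamp ((0.6465192437171936, -0.1910693347454071), (0.20682677626609802, 0.11373692005872726), 10.32209300994873) [[0.534600019454956, -0.15369999408721924], [0.5550000071525574, -0.265500009059906], [0.758400022983551, -0.22849999368190765], [0.738099992275238, -0.11659999936819077]]
ring [ 0.634 -0.009]
cap [ 0.393 -0.009]
blower [ 0.611 -0.443]
bottle [0.644 0.445]
```

Call:
arm_command:
  commands:
    - {"dx": -60, "dy": -20, "twist": -2}
    - {"dx": -120, "dy": -40, "twist": -4}
    - {"dx": -180, "dy": -60, "twist": -6}
    - {"dx": -240, "dy": -80, "twist": -8}
    - {"dx": -300, "dy": -100, "twist": -8.2}
    - {"dx": -360, "dy": -120, "twist": -8.2}
    - {"dx": -420, "dy": -140, "twist": -8.2}
    - {"dx": -480, "dy": -160, "twist": -8.2}
    - {"dx": -523, "dy": -175, "twist": -8.2}
    - {"dx": -523, "dy": -175, "twist": -8.2}
  grip: 0

```text
$.commands[0]: bad value
```

Call:
arm_command:
  commands:
    - {"dx": -55, "dy": -18, "dz": 0, "twist": -2}
    - {"dx": -110, "dy": -36, "dz": 0, "twist": -4}
    - {"dx": -165, "dy": -55, "dz": 0, "twist": -6}
    - {"dx": -220, "dy": -73, "dz": 0, "twist": -8}
    - {"dx": -275, "dy": -92, "dz": 0, "twist": -8}
    - {"dx": -330, "dy": -110, "dz": 0, "twist": -8}
    - {"dx": -385, "dy": -128, "dz": 0, "twist": -8}
    - {"dx": -440, "dy": -147, "dz": 0, "twist": -8}
    - {"dx": -500, "dy": -167, "dz": 0, "twist": -8}
    - {"dx": -523, "dy": -175, "dz": 0, "twist": -8}
  grip: 0

```text
t: 1.35
position: [0.5981, 0.24, 0.1995]
eef_rot: [-0.001, 0.049, 0.999, -0.0]
contact_force: [-0.2, 0.2, 0.7]
width: 0.0004
finger_force: 0.0
```

Call:
arm_command:
  commands:
    - {"dx": 0, "dy": 0, "dz": 50, "twist": 0}
    - {"dx": 0, "dy": 0, "dz": 100, "twist": 0}
    - {"dx": 0, "dy": 0, "dz": 140, "twist": 0}
    - {"dx": 0, "dy": 0, "dz": 150, "twist": 0}
    - {"dx": 0, "dy": 0, "dz": 150, "twist": 0}

```text
t: 1.98
position: [0.5964, 0.2425, 0.0511]
eef_rot: [0.0, 0.048, 0.999, 0.0]
contact_force: [-0.2, -1.1, 0.4]
width: 0.0001
finger_force: 0.0
```

```bash
python3 - <<'E'
from cell import manip,get_image
import cv2,numpy as np
a=[get_image(n)["frame"][:,:,::-1] for n in("side","top")]
a=[cv2.resize(a[0][140:260,230:370],(560,480))[:,:400],cv2.resize(a[1][140:290,170:280],(352,480))]
cv2.imwrite("pics/b.png",np.hstack(a)); s=manip.read_state();print(s["position"],s["contact_force"])
E
```

```text
[0.59703037 0.24276901 0.0524434 ] [-0.25569728 -0.3625888   0.01851109]
```

View pics/b.png

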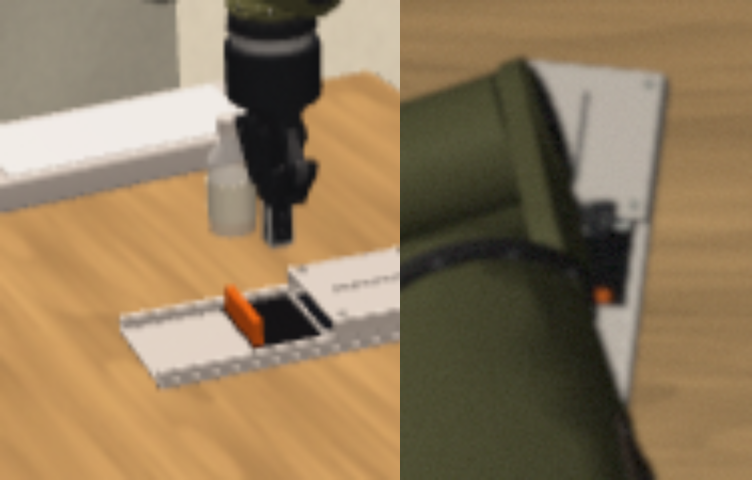

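The fingertips hang centred over the open black gap between the orange lip (crop px 245,315) and the bridge (300,300). I'll go down and start the pull.

Call:
arm_command:
  commands:
    - {"dx": 0, "dy": 0, "dz": 15, "twist": 0}
    - {"dx": 0, "dy": 0, "dz": 25, "twist": 0}
    - {"dx": 0, "dy": 0, "dz": 26, "twist": 0}
    - {"dx": 8, "dy": 0, "dz": 26, "twist": 0}
    - {"dx": 14, "dy": 0, "dz": 26, "twist": 0}
    - {"dx": 22, "dy": 0, "dz": 26, "twist": 0}
    - {"dx": 30, "dy": 0, "dz": 26, "twist": 0}
    - {"dx": 40, "dy": 0, "dz": 26, "twist": 0}
    - {"dx": 50, "dy": 0, "dz": 26, "twist": 0}
    - {"dx": 60, "dy": 0, "dz": 26, "twist": 0}

```text
t: 3.32
position: [0.5357, 0.2483, 0.0245]
eef_rot: [0.0, 0.048, 0.999, 0.0]
contact_force: [0.8, 0.2, -0.2]
width: 0.0001
finger_force: 0.0
```

Call:
arm_command:
  commands:
    - {"dx": 8, "dy": 0, "dz": 0, "twist": 0}
    - {"dx": 16, "dy": 0, "dz": 0, "twist": 0}
    - {"dx": 22, "dy": 0, "dz": 0, "twist": 0}
    - {"dx": 28, "dy": 0, "dz": 0, "twist": 0}
    - {"dx": 31, "dy": 0, "dz": 0, "twist": 0}
    - {"dx": 34, "dy": 0, "dz": 0, "twist": 0}

```text
t: 4.08
position: [0.5025, 0.2515, 0.0245]
eef_rot: [0.0, 0.048, 0.999, 0.0]
contact_force: [-0.0, 0.4, -0.6]
width: 0.0
finger_force: 0.0
```

```bash
python3 - <<'E'
from cell import manip,get_image
import cv2
f=get_image("side")["frame"][:,:,::-1]
cv2.imwrite("pics/c.png",cv2.resize(f[140:260,230:370],(560,480))); s=manip.read_state();print(s["position"],s["contact_force"])
E
```

```text
[0.50221624 0.2515104  0.02447709] [-0.43120337  0.18408336 -0.38722591]
```

View pics/c.png

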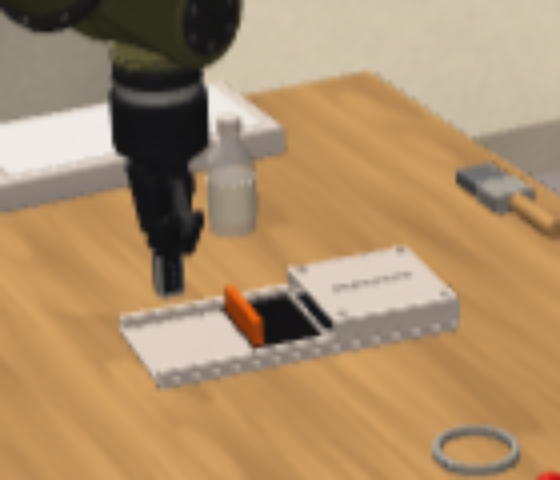

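The lip (245,315) hasn't moved, and the fingertips (168,290 in the crop, about (272,212) in the frame) seem to have passed over or beside it. I'll compare the measured tip position with the expected one.

```bash
python3 - <<'E'
from cell import manip,get_image
from h import *
s=manip.read_state();print(s["position"])
p=s["position"]
for n in("side","top"):
    g=get_image(n);np.savez(f"pics/{n}1.npz",**g)
    for z in(-.008,0,.0115):
        c=g["R"]@(p+[0,0,z])+g["t"];u=g["camera_matrix"]@c;print(n,z,(u[:2]/u[2]).round(1),c[2].round(3))
    if n=="side":
        for q in((272,205),(272,208),(272,210)):
            d=g["depth"][q[1],q[0]];X=g["R"].T@(np.linalg.inv(g["camera_matrix"])@[q[0],q[1],1]*d-g["t"]);print(q,d,X.round(4))
        for q in((250,228),(262,233),(292,222),(320,215),(335,212)):
            d=g["depth"][q[1],q[0]];X=g["R"].T@(np.linalg.inv(g["camera_matrix"])@[q[0],q[1],1]*d-g["t"]);print("holder",q,d,X.round(4))
E
```

```text
[0.50221624 0.2515104  0.02447709]
side -0.008 [271.7 223.4] 1.832
side 0 [271.6 221.3] 1.828
side 0.0115 [271.4 218.1] 1.823
(272, 205) 1.7891513 [0.5021 0.24   0.0875]
(272, 208) 1.788215 [0.4996 0.2353 0.0795]
(272, 210) 1.7940956 [0.5002 0.2375 0.0714]
holder (250, 228) 1.8378533 [0.4382 0.2826 0.0018]
holder (262, 233) 1.8135251 [ 0.4612  0.2376 -0.0015]
holder (292, 222) 1.8285766 [0.5604 0.2201 0.0213]
holder (320, 215) 1.841727 [0.6515 0.1982 0.0341]
holder (335, 212) 1.8668001 [0.7082 0.1993 0.031 ]
top -0.008 [217.3 258.3] 1.216
top 0 [216.5 258. ] 1.208
top 0.0115 [215.4 257.5] 1.197
```

```bash
python3 - <<'E'
from h import *
g=dict(np.load("pics/side1.npz"))
v,u=np.mgrid[195:230,260:285]
d=g["depth"][v,u];P=np.stack([u*d,v*d,d],-1)@np.linalg.inv(g["camera_matrix"]).T
P=np.stack([u,v,np.ones_like(u)],-1)@np.linalg.inv(g["camera_matrix"]).T*d[...,None]
W=(P-g["t"])@g["R"]
for r in range(195,222,1):
    print(r,[(tuple((W[r-195,c-260]*1000).round().astype(int).tolist()),int(g["frame"][r,c].mean())) for c in(268,272,275)])
E
```

```text
195 [((489, 236, 127), 21), ((486, 197, 143), 20), ((495, 196, 141), 34)]
196 [((490, 239, 122), 21), ((487, 200, 138), 18), ((493, 190, 141), 31)]
197 [((486, 230, 123), 20), ((489, 204, 133), 19), ((494, 192, 136), 31)]
198 [((491, 243, 113), 20), ((487, 200, 131), 19), ((499, 206, 126), 29)]
199 [((491, 243, 110), 19), ((489, 206, 125), 18), ((499, 204, 124), 23)]
200 [((490, 241, 107), 19), ((489, 205, 122), 19), ((499, 205, 120), 18)]
201 [((491, 245, 102), 21), ((488, 204, 119), 17), ((503, 217, 111), 21)]
202 [((488, 238, 102), 24), ((492, 213, 111), 18), ((502, 213, 109), 22)]
203 [((492, 247, 94), 33), ((493, 217, 106), 18), ((507, 227, 99), 53)]
204 [((491, 245, 92), 61), ((501, 236, 93), 16), ((515, 246, 86), 81)]
205 [((493, 252, 85), 71), ((502, 240, 87), 20), ((512, 240, 85), 91)]
206 [((494, 253, 80), 72), ((503, 242, 83), 26), ((516, 248, 78), 92)]
207 [((496, 260, 73), 72), ((499, 233, 84), 23), ((514, 245, 76), 91)]
208 [((492, 250, 75), 72), ((500, 235, 80), 22), ((513, 243, 73), 82)]
209 [((494, 255, 69), 69), ((502, 240, 73), 22), ((513, 243, 69), 65)]
210 [((494
[... 153 characters left out ...]
87), ((499, 237, 65), 20), ((512, 242, 59), 71)]
213 [((534, 357, 1), 133), ((501, 241, 59), 81), ((556, 348, 0), 110)]
214 [((529, 345, 3), 151), ((546, 351, -3), 127), ((554, 343, -1), 137)]
215 [((528, 343, 1), 153), ((542, 341, -1), 147), ((549, 332, 0), 156)]
216 [((523, 331, 4), 152), ((523, 296, 19), 173), ((534, 296, 16), 196)]
217 [((508, 296, 19), 182), ((526, 303, 12), 153), ((535, 299, 11), 163)]
218 [((506, 291, 18), 151), ((520, 290, 15), 131), ((531, 290, 12), 127)]
219 [((506, 292, 14), 125), ((520, 289, 11), 129), ((532, 294, 6), 162)]
220 [((509, 299, 6), 156), ((521, 293, 6), 189), ((532, 293, 3), 199)]
221 [((506, 291, 7), 197), ((519, 288, 5), 209), ((526, 280, 7), 209)]
```

```bash
python3 - <<'E'
from h import *
g=dict(np.load("pics/side0.npz"))
p=np.array([.1284,.5346,.2])
for z in(-.008,0,.005,.03,.05):
    u=g["camera_matrix"]@(g["R"]@(p+[0,0,z])+g["t"]);print(z,(u[:2]/u[2]).round(1))
iK=np.linalg.inv(g["camera_matrix"])
for r in range(134,160,2):
    print(r,[(((iK@[c,r,1]*g["depth"][r,c]-g["t"])@g["R"]*1000).round().astype(int).tolist(),int(g["frame"][r,c].mean())) for c in range(116,132,3)])
from cell import manip
print(manip.read_state()["joint_pos"])
E
```

```text
-0.008 [127.1 165.6]
0 [126.7 163.3]
0.005 [126.5 161.8]
0.03 [125.1 154.4]
0.05 [124.  148.5]
134 [([104, 470, 320], 22), ([113, 467, 320], 21), ([121, 464, 319], 22), ([133, 492, 309], 21), ([239, 1151, 101], 111), ([251, 1151, 99], 122)]
136 [([102, 464, 316], 22), ([115, 493, 305], 19), ([122, 485, 307], 18), ([132, 490, 304], 20), ([240, 1164, 89], 111), ([250, 1150, 91], 123)]
138 [([189, 1155, 91], 70), ([114, 495, 299], 33), ([135, 586, 268], 18), ([130, 487, 298], 15), ([152, 573, 269], 70), ([247, 1142, 85], 123)]
140 [([187, 1156, 82], 116), ([113, 495, 293], 31), ([118, 469, 299], 39), ([126, 462, 300], 19), ([151, 572, 263], 36), ([247, 1152, 73], 123)]
142 [([185, 1146, 77], 126), ([108, 468, 295], 24), ([116, 462, 295], 21), ([124, 459, 295], 18), ([151, 582, 253], 18), ([243, 1135, 70], 123)]
144 [([183, 1144, 69], 127), ([110, 489, 282], 68), ([118, 483, 283], 15), ([128, 490, 279], 72), ([148, 569, 251], 19), ([244, 1151, 56], 121)]
146 [([182, 1153, 57], 126), ([109, 491, 275], 110), ([116, 478, 278], 20), ([127, 489, 272], 55), ([230, 1144, 52], 77), ([244, 1157, 
[... 288 characters left out ...]
1143, 33], 122)]
152 [([177, 1142, 35], 125), ([190, 1153, 29], 124), ([113, 482, 258], 21), ([122, 478, 257], 20), ([227, 1155, 22], 111), ([237, 1144, 23], 124)]
154 [([176, 1147, 25], 126), ([188, 1152, 21], 128), ([112, 482, 252], 20), ([122, 487, 248], 44), ([225, 1151, 15], 112), ([236, 1147, 14], 123)]
156 [([174, 1147, 16], 126), ([186, 1143, 15], 127), ([198, 1146, 12], 112), ([211, 1152, 8], 117), ([223, 1149, 6], 124), ([235, 1144, 6], 123)]
158 [([173, 1150, 6], 127), ([186, 1154, 3], 126), ([197, 1146, 3], 126), ([210, 1153, -1], 127), ([219, 1132, 4], 124), ([236, 1161, -9], 123)]
[ 3.98747197e-01  5.31170834e-01  1.64082496e+00 -4.71956787e-05
  9.69567106e-01 -1.07585940e+00]
```

Calibration shows the real fingertips sit about 42 mm higher than the reported TCP implies. The offset was the same at the start pose (tips seen at 0.248, expected 0.205) and is now 0.059 against 0.0165, with the lateral position agreeing. So the pull passed above the lip. I'll go back and descend by image and force feedback.

Call:
arm_command:
  commands:
    - {"dx": -30, "dy": 0, "dz": 0, "twist": 0}
    - {"dx": -65, "dy": 0, "dz": 0, "twist": 0}
    - {"dx": -90, "dy": 0, "dz": 0, "twist": 0}
    - {"dx": -94, "dy": 0, "dz": 0, "twist": 0}
    - {"dx": -94, "dy": 0, "dz": 10, "twist": 0}
    - {"dx": -94, "dy": 0, "dz": 20, "twist": 0}
    - {"dx": -94, "dy": 0, "dz": 28, "twist": 0}
    - {"dx": -94, "dy": 0, "dz": 33, "twist": 0}
    - {"dx": -94, "dy": 0, "dz": 33, "twist": 0}

```text
t: 5.35
position: [0.5959, 0.2424, -0.0089]
eef_rot: [-0.0, 0.048, 0.999, -0.0]
contact_force: [0.2, 0.0, -0.7]
width: 0.0001
finger_force: 0.0
```

```bash
python3 - <<'E'
from cell import manip,get_image
import cv2,numpy as np
g=get_image("side");np.savez("pics/side2.npz",**g);f=g["frame"][:,:,::-1]
cv2.imwrite("pics/d.png",cv2.resize(f[180:250,250:350],(800,560),interpolation=cv2.INTER_CUBIC)); s=manip.read_state();print(s["position"],s["contact_force"])
E
```

```text
[ 0.59611722  0.24249139 -0.00849074] [ 0.23262551 -0.89434527 -0.27061748]
```

View pics/d.png

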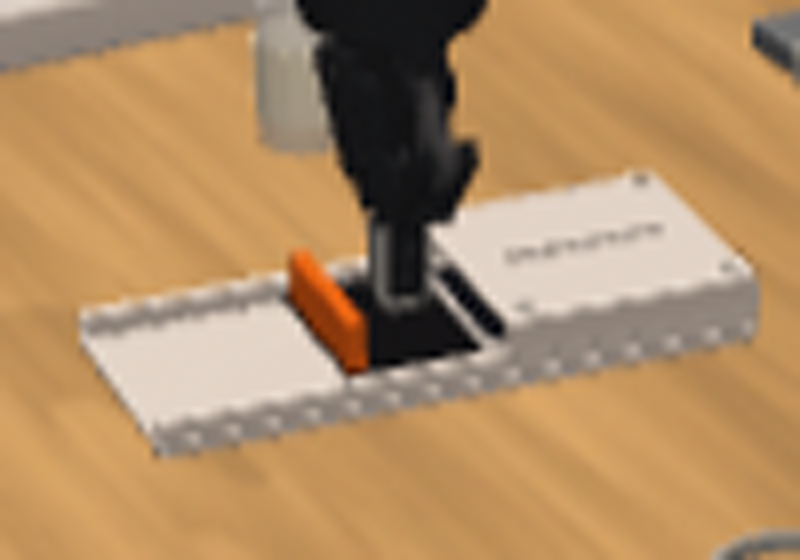

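Fingertips (400,305) are now down in the gap between the lip (330,310) and the bridge (465,300). I'll go 5 mm lower and pull.

Call:
arm_command:
  commands:
    - {"dx": 0, "dy": 0, "dz": 5, "twist": 0}
    - {"dx": 6, "dy": 0, "dz": 5, "twist": 0}
    - {"dx": 12, "dy": 0, "dz": 5, "twist": 0}
    - {"dx": 18, "dy": 0, "dz": 5, "twist": 0}
    - {"dx": 24, "dy": 0, "dz": 5, "twist": 0}
    - {"dx": 30, "dy": 0, "dz": 5, "twist": 0}
    - {"dx": 36, "dy": 0, "dz": 5, "twist": 0}

```text
t: 6.28
position: [0.5601, 0.2459, -0.0134]
eef_rot: [0.0, 0.048, 0.999, 0.0]
contact_force: [1.7, -0.8, -0.2]
width: -0.0
finger_force: 1.4
```

Contact is made. I'll keep pulling gently until the stop.

Call:
arm_command:
  commands:
    - {"dx": 8, "dy": 0, "dz": 0, "twist": 0}
    - {"dx": 16, "dy": 0, "dz": 0, "twist": 0}
    - {"dx": 24, "dy": 0, "dz": 0, "twist": 0}
    - {"dx": 32, "dy": 0, "dz": 0, "twist": 0}
    - {"dx": 40, "dy": 0, "dz": 0, "twist": 0}
    - {"dx": 46, "dy": 0, "dz": 0, "twist": 0}
    - {"dx": 51, "dy": 0, "dz": 0, "twist": 0}
    - {"dx": 54, "dy": 0, "dz": 0, "twist": 0}

```text
t: 7.28
position: [0.5063, 0.2511, -0.0135]
eef_rot: [-0.0, 0.048, 0.999, 0.0]
contact_force: [1.9, -1.8, 1.5]
width: -0.0
finger_force: 1.2
```

Call:
arm_command:
  commands:
    - {"dx": 2, "dy": 0, "dz": 0, "twist": 0}
    - {"dx": 4, "dy": 0, "dz": 0, "twist": 0}
    - {"dx": 6, "dy": 0, "dz": 0, "twist": 0}
    - {"dx": 6, "dy": 0, "dz": 0, "twist": 0}

```text
t: 7.78
position: [0.5003, 0.2517, -0.0136]
eef_rot: [-0.0, 0.048, 0.999, -0.0]
contact_force: [0.8, -0.7, 0.6]
width: -0.0
finger_force: 0.3
```

Call:
arm_command:
  commands:
    - {"dx": 2, "dy": 0, "dz": 0, "twist": 0}
    - {"dx": 3, "dy": 0, "dz": 0, "twist": 0}

```text
t: 8.02
position: [0.5002, 0.2518, -0.0134]
eef_rot: [0.003, 0.048, 0.999, 0.001]
contact_force: [25.1, -2.7, -15.4]
width: -0.0
finger_force: 13.0
```

The sleeve is on the stop (25 N, TCP halted). I'll back off, lift and go over to the lamp.

Call:
arm_command:
  commands:
    - {"dx": -4, "dy": 0, "dz": 0, "twist": 0}
    - {"dx": -8, "dy": 0, "dz": 0, "twist": 0}
    - {"dx": -8, "dy": 0, "dz": -10, "twist": 0}
    - {"dx": -8, "dy": 0, "dz": -60, "twist": 0}
    - {"dx": -8, "dy": 0, "dz": -110, "twist": 0}
    - {"dx": -8, "dy": 0, "dz": -125, "twist": 0}
    - {"dx": -12, "dy": -40, "dz": -125, "twist": 0}
    - {"dx": -18, "dy": -90, "dz": -125, "twist": -2}
    - {"dx": -26, "dy": -140, "dz": -125, "twist": -5}
    - {"dx": -34, "dy": -190, "dz": -125, "twist": -8}

```text
t: 9.28
position: [0.5126, 0.0581, 0.1112]
eef_rot: [-0.0, -0.023, 1.0, 0.0]
contact_force: [0.8, -0.1, 0.6]
width: 0.0001
finger_force: 0.0
```

```bash
python3 - <<'E'
from cell import manip,get_image
from h import *
S=get_image("side");T=get_image("top")
c=big(mask(S,(5,150,100),(16,255,255),(240,190,320,250)));print("orange",cv2.minAreaRect(c)[0],ray(S,cv2.minAreaRect(c)[0],.023))
ct=big(mask(T,(5,150,100),(16,255,255),(180,215,262,285)));print(cv2.contourArea(ct),rect(T,ct,.034))
s=manip.read_state();print(s["t"],s["position"],s["contact_force"])
E
```

```text
orange (267.3461608886719, 222.26922607421875) [0.4884653  0.25419791 0.023     ]
82.0 ((0.48641157150268555, 0.25240761041641235), (0.07015726715326309, 0.008499371819198132), 84.63137817382812)
9.375 [0.51286248 0.05596903 0.11116867] [0.66111024 0.79897941 0.23521579]
```

The sleeve moved 78 mm to its stop and is fully out. Next, behind the toggle.

Call:
arm_command:
  commands:
    - {"dx": 1, "dy": -50, "dz": 0, "twist": -2}
    - {"dx": 2, "dy": -100, "dz": 0, "twist": -4}
    - {"dx": 3, "dy": -150, "dz": 0, "twist": -6}
    - {"dx": 4, "dy": -200, "dz": 0, "twist": -8}
    - {"dx": 5, "dy": -245, "dz": 0, "twist": -8}
    - {"dx": 5, "dy": -270, "dz": 0, "twist": -8}
    - {"dx": 5, "dy": -270, "dz": 30, "twist": -8}
    - {"dx": 5, "dy": -270, "dz": 60, "twist": -8}
    - {"dx": 5, "dy": -270, "dz": 68, "twist": -8}
    - {"dx": 5, "dy": -270, "dz": 68, "twist": -8}

```text
t: 10.62
position: [0.52, -0.2101, 0.0436]
eef_rot: [-0.0, -0.092, 0.996, 0.0]
contact_force: [0.2, -0.5, 1.4]
width: 0.0001
finger_force: 0.0
```

```bash
python3 - <<'E'
from cell import manip,get_image
import cv2,numpy as np
f=get_image("side")["frame"][:,:,::-1]
cv2.imwrite("pics/e.png",cv2.resize(f[200:310,310:440],(650,550),interpolation=cv2.INTER_CUBIC)); s=manip.read_state();print(s["position"],s["eef_rot"],s["contact_force"])
E
```

```text
[ 0.52036756 -0.21029044  0.0443016 ] [ 3.27268977e-04 -9.15491716e-02  9.95800490e-01 -1.64866182e-04] [0.16722593 0.01631603 0.49247515]
```

View pics/e.png

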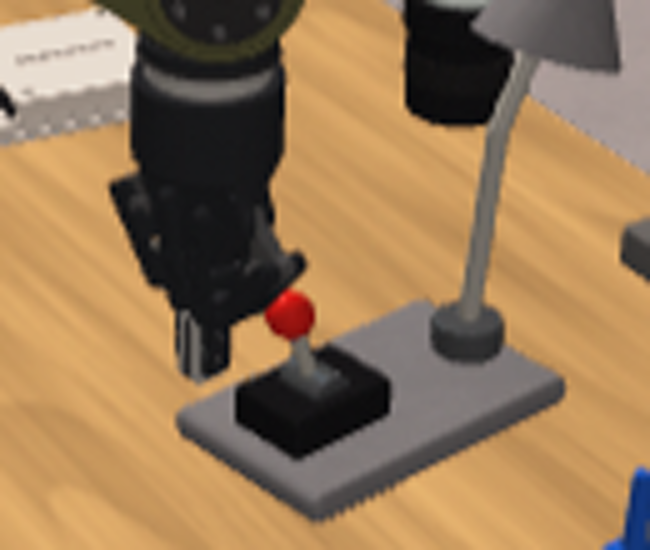

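The closed fingers stand behind the red ball (290,315), tips at (200,375), just above the housing top. Pushing now.

Call:
arm_command:
  commands:
    - {"dx": -15, "dy": -6, "dz": 0, "twist": 0}
    - {"dx": -28, "dy": -6, "dz": 0, "twist": 0}
    - {"dx": -36, "dy": -6, "dz": 0, "twist": 0}
    - {"dx": -42, "dy": -6, "dz": 0, "twist": 0}
    - {"dx": -48, "dy": -6, "dz": 0, "twist": 0}
    - {"dx": -54, "dy": -6, "dz": 0, "twist": 0}
    - {"dx": -60, "dy": -6, "dz": 0, "twist": 0}
    - {"dx": -65, "dy": -6, "dz": 0, "twist": 0}
    - {"dx": -70, "dy": -6, "dz": 0, "twist": 0}

```text
t: 11.8
position: [0.5901, -0.2035, 0.0433]
eef_rot: [-0.0, -0.091, 0.996, 0.0]
contact_force: [-1.3, -0.9, -1.1]
width: -0.0002
finger_force: 0.7
```

Call:
arm_command:
  commands:
    - {"dx": -2, "dy": 0, "dz": 0, "twist": 0}
    - {"dx": -4, "dy": 0, "dz": 0, "twist": 0}
    - {"dx": -6, "dy": 0, "dz": 0, "twist": 0}
    - {"dx": -6, "dy": 0, "dz": 0, "twist": 0}

```text
t: 12.3
position: [0.5959, -0.2025, 0.0435]
eef_rot: [0.0, -0.091, 0.996, -0.0]
contact_force: [0.2, 0.2, 0.3]
width: -0.0002
finger_force: 0.2
```

```bash
python3 - <<'E'
from cell import manip,get_image
from h import *
g=get_image("side")
bx=(350,240,400,285);m=mask(g,(0,150,60),(6,255,255),bx)|mask(g,(174,150,60),(180,255,255),bx)
c=cv2.minEnclosingCircle(big(m));print(c,ray(g,c[0],.09))
s=manip.read_state();print(s["position"],s["contact_force"])
E
```

```text
((381.5, 258.0), 4.272101879119873) [ 0.62187452 -0.20371655  0.09      ]
[ 0.59588515 -0.2024652   0.04354826] [-0.64096644 -0.6083242   0.79970295]
```

Call:
arm_command:
  commands:
    - {"dx": -2, "dy": 0, "dz": 0, "twist": 0}
    - {"dx": -4, "dy": 0, "dz": 0, "twist": 0}
    - {"dx": -5, "dy": 0, "dz": 0, "twist": 0}

```text
t: 12.72
position: [0.5978, -0.2021, 0.0432]
eef_rot: [-0.004, -0.091, 0.996, 0.001]
contact_force: [-30.5, -3.4, 12.4]
width: 0.0001
finger_force: 15.5
```

The toggle is on its stop (30 N). I'll retreat.

Call:
arm_command:
  commands:
    - {"dx": 10, "dy": 0, "dz": 0, "twist": 0}
    - {"dx": 30, "dy": 0, "dz": 0, "twist": 0}
    - {"dx": 60, "dy": 0, "dz": 0, "twist": 0}
    - {"dx": 80, "dy": 0, "dz": -40, "twist": 0}
    - {"dx": 80, "dy": 0, "dz": -90, "twist": 0}
    - {"dx": 80, "dy": 0, "dz": -110, "twist": 0}
    - {"dx": 80, "dy": 0, "dz": -110, "twist": 0}

```text
t: 13.6
position: [0.5227, -0.2164, 0.155]
eef_rot: [0.002, -0.091, 0.996, -0.001]
contact_force: [0.1, 0.2, -1.1]
width: 0.0002
finger_force: 0.0
```

```bash
python3 - <<'E'
from cell import manip,get_image
from h import *
g=get_image("side");cv2.imwrite("pics/f.png",g["frame"][:,:,::-1])
bx=(350,240,400,285);m=mask(g,(0,150,60),(6,255,255),bx)|mask(g,(174,150,60),(180,255,255),bx)
c=cv2.minEnclosingCircle(big(m));print(c,ray(g,c[0],.088))
c=big(mask(g,(5,150,100),(16,255,255),(240,190,320,250)));print(cv2.minAreaRect(c)[0])
s=manip.read_state();print(s["t"],s["position"],s["contact_force"])
E
```

```text
((380.2804870605469, 257.743896484375), 4.622193336486816) [ 0.62171215 -0.19830398  0.088     ]
(267.14190673828125, 222.398681640625)
13.65 [ 0.52206688 -0.21611149  0.15336021] [ 0.15944424 -1.06923438 -0.3211009 ]
```

View pics/f.png

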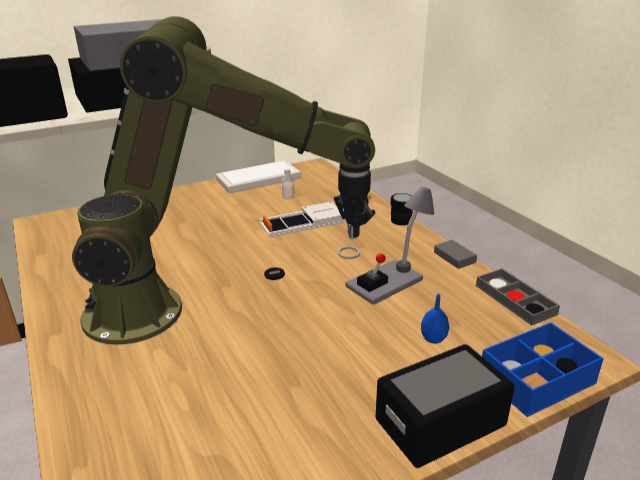

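The toggle leans to the stem (ball at 380,258, x = 0.622 as expected), the sleeve is out (lip at 267,222), the bystanders look unmoved and the robot is clear. Handing in.

```bash
python3 -c "
from cell import manip
print(manip.close_job())"
```

```text
the job is handed in; nothing more can be done
None
```

The job is handed in: by camera and force readings the sleeve is out on its stop and the toggle over to on, with the loose things apparently unmoved and the arm clear; the first pull passed above the lip, because the fingertips sit about 42 mm higher than the reported TCP implies, and I repeated it lower. No verdict was returned.

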